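Start and screw home the clean-out plug of a paste port

ROBOT

A 6-joint arm with a two-finger parallel gripper is mounted at the origin on a cart in front of the work surface, level with it; the furniture and walls round the work are solid. World frame = base frame: x ahead of the robot, y to its left, z up, the work surface at z = 0. Lengths are in mm, angles in rad, forces in N, time in s.
With the tool pointing down it reaches from about 400 to 925 mm from the base axis. Payload 12.5 kg.
Tool frame: the origin (TCP) lies midway between the tips of the shut fingers; the grasp point (between the pads) lies 19 mm behind it; z points along the fingers, y is the line along which they close (so a half turn about z gives the same grasp; the last joint's range is limited). The gripper opens to 95 mm and grips with 3 to 60 N. Pads are 20 mm wide; open, the fingers measure 119 mm over their backs; the gripper's body (75 mm by 180 mm) begins 59 mm behind the grasp point.
Start: joints at [-1.456, 0.491, 1.559, -0, 1.092, -0.106], TCP at [136.903, -609.84, 214.661] pointing down, gripper open.
Joint ranges: [-3.1, 3.1], [-0.84, 2.19], [0.05, 2.79], [-1.13, 4.28], [0.06, 2.93], [-2.69, 2.69]. Speed limits (rad/s): [2.22, 2.22, 2.79, 3.14, 3.14, 3.14].

INTERFACE

Orientations are given as [roll, pitch, yaw] about the fixed x, y, z axes, in that order (R = Rz(yaw) Ry(pitch) Rx(roll)).
In Python, from cell import state, read_camera, job_done gives the robot as it stands.
- The arm moves only by the tool carry_out, never from a script. Its argument "moves" is a list of rows, each an object with "slide": the shift along the tool's x, y, z as a fraction of full scale, a list of three; "spin": the turn about the tool's z as a fraction of full scale. A call has 1 to 12 rows; each row shifts and turns the commanded pose from where the row before left it, along the tool's axes as they then stand; what a row does not reach is not made up. Full scale, the value 1, is 0.4 m for a shift and 30 degrees for a turn. A row lasts 1/12 s, in which the tool goes at most 41.7 mm and 7.16 degrees, less where a joint would pass 70% of its speed; a pose out of reach is approached as far as the arm can. A call with a number of a shift or a turn outside -1 to 1 is refused whole. A call with a gripper value outside its range is refused whole. "hand" is the closure, from 0 (fully open) to 1 (shut), set as the call begins (left out, the last holds). The fingers move at their own pace and stop on an object; the grip force is fixed at half the most. Time passes only in rows, so rows that do not move let the fingers close. It gives the time, the measured TCP pose, the force, the opening and the grip force at its end, in the units of the state.
- state(): the state, without advancing time (a new reading comes with each control period).
- read_camera(name): name is "scene" or "top" or "wrist"; returns a dict with "color" (480x640x3 uint8, red, green, blue), "K" (3x3 intrinsics, pixels), "k1" (the pictures are not rectified: a ray, as slopes to the right and down, at radius r is drawn at 1 + k1 r^2 times it, then the intrinsics apply), "R" (3x3) and "t" (3): a world point X has camera coordinates R X + t. Camera axes: x right, y down, z forward; pixel columns grow to the right and rows downward; lengths in mm; the calibration is good to about 2 mm. A picture is of the moment at which its call begins. There is no depth.
- job_done(): hands the job in; it is judged then, once.
The state is a dict: "t": time; "joints": joint angles; "qvel": joint speeds; "tau": joint torques, N m; "eef_pos": TCP position; "tcp_rot": TCP orientation; "ft_force": force on the tool from outside, world axes, zero at the start; "moment": the same for the moment, N m; "opening": opening from 0.0 (shut) to 1.0 (fully open); "grip_force": force on a finger pad.
Only numpy, scipy, OpenCV 4.12 (cv2) and the standard library are available. Lean on these libraries where they do the work, as an engineer would, in place of code of your own. Each camera call takes 0.05 s, during which the arm holds its last target. There are 200 camera calls.

TASK

Close the paste port with the blue plug: set it upright on the steel mouth and feel for the thread start by turning it backward (counter-clockwise from above) until it drops in, then screw it clockwise until its flange sits fully home on the rim and it is tight. Let go of it, and leave the jar, label roll, gold cap and scraper where they are.

Things in the scene. Friction and masses are not known exactly. Their poses are not given: they have to be found in the camera images.
- port: fixed stainless port: round foot of 120 mm diameter, body of 92 mm, on top an upright collar of 72 mm outer and 55 mm inner diameter, rim 90 mm above the worktop; a pipe stub on its +x side reaches 82 mm from the axis, 8 to 52 mm above the worktop. Origin: centre of its underside, z up along the bore. Its yaw says nothing about where the thread starts.
- port_rim (a point): centre of the port's mouth in the plane of the rim. Thread as felt with the plug: from the slots' bottom, clockwise turning draws the plug down 2 mm per 25 degrees; its flange meets the rim after 45 to 65 degrees, then the thread wedges and is tight 20 to 40 degrees later (the turning moment, next to nothing before, then rises past 1 N m); an end stop follows soon.
- port_thread (a point): on the axis, 5 mm below the rim: top of the coarse right-hand thread, three equal starts. Three flat lands (43 mm clear bore), a slot at each one's counter-clockwise end, then a narrow tooth 3 mm high. On the lands the lugs, turned counter-clockwise (at most 120 degrees), drop about 9 mm into the slots; clockwise they jam at the teeth. Where the slots lie is not given and varies.
- plug: loose blue plastic plug, about 0.2 kg, stands on its nose, head up. Origin: centre of its foot, z up along its axis. From the foot up: round nose (30 mm across, 40 mm from 7 mm up), three lugs at 10 to 14 mm, flange 68 mm in diameter at 29 to 34 mm, hexagon head 36 mm across flats at 34 to 64 mm. Two flats face its +x and -x, the others follow every 60 degrees.
- plug_head (a point): on the plug's axis in the middle of the hexagon head, 49 mm above its foot and 15 mm above the flange's upper face
- plug_flange (a point): on the plug's axis in the plane of the flange's underside, 29 mm above its foot. Height over port_rim: about 14.5 mm with the lugs on the lands, 17.5 mm if they sit on the teeth (turn counter-clockwise: down to the lands first), about 5 mm after the drop, 0 when home.
- plug_lugs (a point): on the plug's axis at the underside of its three lugs, 10 mm above its foot; the lugs are 5 mm wide, 120 degrees apart, the first along the plug's x axis, and reach out to 52 mm diameter
- full_jar: bystander: open glass jar of light-brown paste, 70 mm diameter, 113 mm high, origin at the centre of its underside
- labels: bystander: white label roll, 66 mm diameter, 39 mm high, origin at the centre of its underside
- gold_cap: bystander: gold jar cap lying flat, 64 mm diameter, 11 mm high, origin at the centre of its underside
- scraper: bystander: silicone scraper lying flat, 241 x 48 x 19 mm, origin under its middle, handle toward its -x
Things that resemble listed ones, but are neither listed nor needed, are in the scene too. There is more than one size of the plug; the one meant has the size given above.

How it is judged (in metres and radians):
On the way:
1. the thread start has dropped in: flange less than 7 mm above the rim (z of plug_flange in the frame of port_rim below 0.007 m and horizontal distance between plug_flange and port_rim below 0.004 m), for 0.1 s.
At the end, for the whole second after the job is handed in: the plug is screwed home: flange within 1 mm of the rim, centred within 3 mm, upright within 3 degrees, still, and tight enough that its flange presses on the rim with more than 10 N after release (z of plug_flange in the frame of port_rim below 0.001 m and horizontal distance between plug_flange and port_rim below 0.003 m and angle between plug's own z axis and vertical below 0.05 rad and contact force between plug and port above 10 N and linear speed of plug below 0.01 m/s); the robot touches nothing.
It fails at once if the jar, label roll, gold cap or scraper is pushed more than 20 mm (distance of any of full_jar, labels, gold_cap, scraper from where it was at the start of the episode above 0.02 m).
It also fails if it takes over 64 s, if anything falls off the work surface, if the arm or the gripper's body presses on something with over 40 N, if the wrist force passes 120 N, or if a joint passes its speed limit or range.

## Working session

There is one attempt and no reset: what is moved stays moved. The work goes in short steps, Python scripts to look and compute and a tool call to move; the robot and the scene stay as the last step left them, time stands still between calls to the robot, and variables do not carry over. Pictures are saved under pics/ and viewed, at most 10 in all, crops included, and the job is handed in when it is done.

Besides the shell and the picture viewer there is one more tool, called after "Call:" as name([rows], argument=value, ...), one row to a line, values as JSON. carry_out: Moves the arm, as the interface text tells. Shift numbers are shares of 0.4 m and turn numbers shares of 30 degrees, none past 1 either way. Its arguments: {"type":"object","properties":{"moves":{"type":"array"},"hand":{"type":"number"}},"required":["moves"]}

```bash
mkdir -p pics; ls; python3 - <<'E'
from cell import state, read_camera
import cv2
print(state())
for n in ("scene","top"):
    c=read_camera(n); cv2.imwrite(f"pics/{n}0.png",c["color"][:,:,::-1]); print(n,c["K"],c["k1"],c["R"],c["t"])
E
```

```text
pics
{'t': 0.0, 'joints': array([-1.45559667e+00,  4.91540867e-01,  1.55946294e+00,  2.50875365e-06,
        1.09168074e+00, -1.05618770e-01]), 'qvel': array([ 0.0003568 , -0.00073372, -0.00047373, -0.00023121, -0.00226324,
       -0.00135999]), 'tau': array([ 1.15083541e-03, -6.12657809e+01, -2.58178246e+01,  6.93065068e-02,
        4.82994388e-02, -1.27278518e-04]), 'eef_pos': array([ 136.87556195, -609.57598754,  214.06871106]), 'tcp_rot': array([-3.14050707e+00, -1.17323313e-04,  2.20817204e-01]), 'ft_force': array([-0.56040852, -0.35593626, -0.21345062]), 'moment': array([ 0.02467113, -0.02508328, -0.04834739]), 'grip_force': 0.0, 'opening': 1.003151821917167}
scene [[543.35659167   0.         317.03919477]
 [  0.         543.35659167 244.96794583]
 [  0.           0.           1.        ]] -0.16780161286070136 [[ 0.88708503 -0.4614201   0.0131012 ]
 [-0.19397541 -0.39837367 -0.89647753]
 [ 0.41887192  0.79271048 -0.44289548]] [-712.34266037   37.28760788 1200.1185578 ]
top [[516.8061189    0.         323.00992448]
 [  0.         516.8061189  246.14882606]
 [  0.           0.           1.        ]] -0.11044627713789727 [[-0.02134915 -0.99970504 -0.01157748]
 [-0.99140998  0.02266377 -0.12881227]
 [ 0.12903666  0.00872799 -0.99160141]] [-367.26982653  627.73651098  955.41631587]
```

View pics/scene0.png

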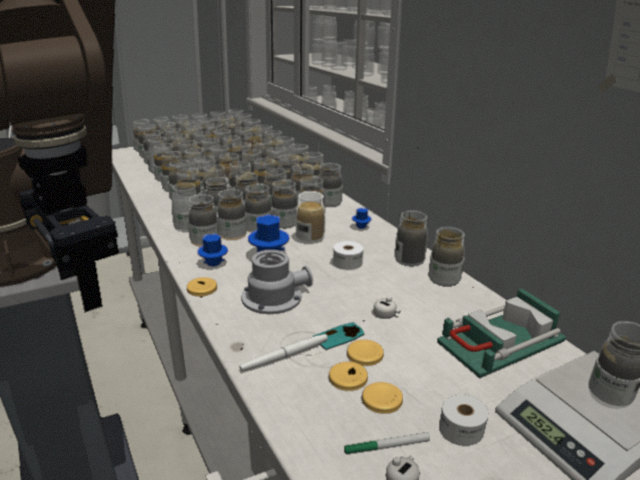

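View pics/top0.png

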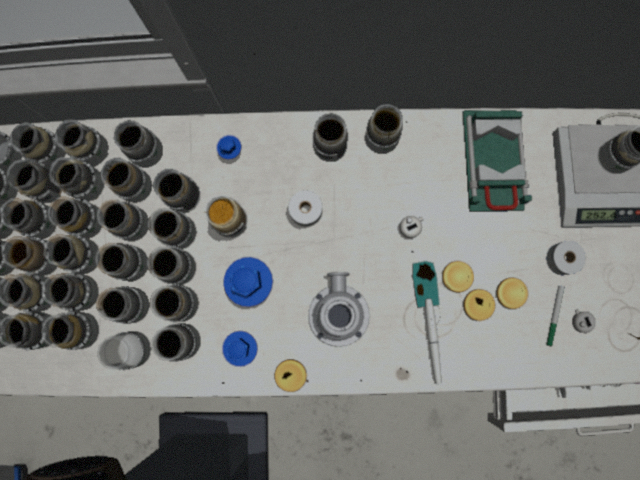

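The top view has three blue plugs: (229,148) is small, (248,282) is large and (240,348) is medium. The port is at (339,317), with its pipe stub pointing up in the image (+x). In the scene view the plugs are at (361,217), (268,235) and (212,250). I'll measure their sizes next.

```bash
cat > h.py <<'E'
import numpy as np, cv2
from cell import state, read_camera
def ray(c,p):
    d=np.array([c["k1"],0,0,0,0.])
    u=cv2.undistortPoints(np.array([[p]],float),c["K"],d,None,None)[0,0]
    # model: drawn = ray*(1+k1 r^2)  == opencv k1
    R=np.array(c["R"]);t=np.array(c["t"])
    return -R.T@t, R.T@np.array([u[0],u[1],1.])
def onz(c,p,z):
    o,d=ray(c,p); return o+d*(z-o[2])/d[2]
def tri(c1,p1,c2,p2):
    (a,d),(b,e)=ray(c1,p1),ray(c2,p2)
    s=np.linalg.lstsq(np.c_[d,-e],b-a,rcond=None)[0]
    P,Q=a+d*s[0],b+e*s[1]; return (P+Q)/2,np.linalg.norm(P-Q)
def proj(c,X):
    R=np.array(c["R"]);r,_=cv2.Rodrigues(R)
    return cv2.projectPoints(np.array([X],float),r,np.array(c["t"],float),c["K"],np.array([c["k1"],0,0,0,0.]))[0][0,0]
def blue(c,amin=80):
    h=cv2.cvtColor(c["color"],cv2.COLOR_RGB2HSV)
    m=cv2.inRange(h,(105,120,40),(130,255,255))
    return h,[k for k in cv2.findContours(m,cv2.RETR_EXTERNAL,cv2.CHAIN_APPROX_NONE)[0] if cv2.contourArea(k)>amin]
E
python3 - <<'E'
from h import *
T=read_camera("top");S=read_camera("scene")
for n,c in(("top",T),("scene",S)):
    h,ks=blue(c)
    for k in ks:
        b=cv2.boundingRect(k); (x,y),r=cv2.minEnclosingCircle(k)
        print(n,b,(round(x),round(y)),r,end=' ')
        if n=="top":
            a=onz(c,(x,y),32);e=onz(c,(b[0],y),32);f=onz(c,(b[0]+b[2]-1+1,y),32); print(a.round(),"width",np.linalg.norm(e-f).round(1))
        else: print()
im=np.hstack([cv2.resize(T["color"][255:375,200:380],None,fx=4,fy=4,interpolation=cv2.INTER_CUBIC)])
cv2.imwrite("pics/c1.png",im[:,:,::-1])
im=cv2.resize(S["color"][200:320,180:330],None,fx=5,fy=5,interpolation=cv2.INTER_CUBIC)
cv2.imwrite("pics/c2.png",im[:,:,::-1])
E
```

```text
top (223, 331, 34, 35) (239, 348) 17.231077194213867 [ 428. -218.   32.] width 65.3
top (224, 258, 48, 48) (247, 282) 24.47811508178711 [ 555. -234.   32.] width 93.1
top (217, 136, 24, 23) (229, 147) 11.825739860534668 [ 825. -196.   32.] width 48.6
scene (198, 234, 29, 32) (212, 249) 15.797809600830078 
scene (248, 215, 41, 36) (268, 234) 20.288558959960938 
scene (353, 208, 18, 20) (362, 218) 9.698184967041016
```

View pics/c2.png

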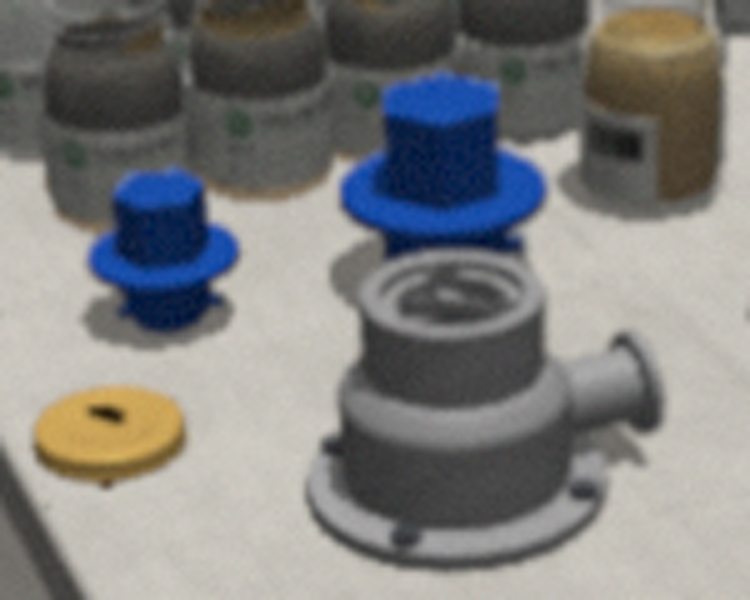

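The crop shows the medium plug at scene pixel (213,250), the large one at (268,235), the port's mouth at (271,259) and the gold cap at (202,286).

These could be taken for the wanted plug:
- **Large plug**, top (247,282): flange 93 mm.
- **Small plug**, top (229,147): flange 49 mm.
- **Medium plug**, top (239,348): about 66 mm, against 68 mm in the description.

The medium one is the match, and I'll triangulate it next.

```bash
python3 - <<'E'
from h import *
from scipy.spatial.transform import Rotation as Ro
T=read_camera("top");S=read_camera("scene");W=read_camera("wrist");s=state()
print("plug top z64", tri(S,(212,237),T,(239.5,348)), onz(T,(239.5,347.5),34), onz(S,(212.6,250.5),31.5))
print("rim", tri(S,(270.6,258.6),T,(341,317)), onz(T,(341,317),90),onz(S,(270.6,258.6),90))
R=np.array(W["R"]);o=-R.T@W["t"]
Rt=Ro.from_euler("xyz",s["tcp_rot"]).as_matrix()
print("cam in tool",Rt.T@(o-s["eef_pos"]),"\naxes",(R@Rt).round(3),W["K"][0],W["k1"])
E
```

```text
plug top z64 (array([ 429.63819247, -223.5644486 ,   67.23086746]), np.float64(2.0717344170023315)) [ 429.4578272  -218.16451426   34.        ] [ 429.31719293 -217.03578101   31.5       ]
rim (array([ 485.50654451, -411.69066771,   90.36285992]), np.float64(3.495483782725584)) [ 483.88680662 -411.03541195   90.        ] [ 487.38817205 -411.71036511   90.        ]
cam in tool [  69.91182562   -0.24718423 -169.31989346] 
axes [[-0.     1.     0.002]
 [-0.968  0.    -0.252]
 [-0.252 -0.002  0.968]] [431.61701646   0.         322.66301994] -0.048408619674257136
```

Call:
carry_out([
  {"slide": [0.073, -0.0285, 0], "spin": 0},
  {"slide": [0.073, -0.0285, 0], "spin": 0},
  {"slide": [0.073, -0.0285, 0], "spin": 0},
  {"slide": [0.073, -0.0285, 0], "spin": 0},
  {"slide": [0.073, -0.0285, 0], "spin": 0},
  {"slide": [0.073, -0.0285, 0], "spin": 0},
  {"slide": [0.073, -0.0285, 0], "spin": 0},
  {"slide": [0.073, -0.0285, 0], "spin": 0},
  {"slide": [0.073, -0.0285, 0], "spin": 0},
  {"slide": [0.073, -0.0285, 0], "spin": 0},
  {"slide": [0.073, -0.0285, 0], "spin": 0},
  {"slide": [0.073, -0.0285, 0], "spin": 0},
], hand=0)

```text
t: 1.35
eef_pos: [450.0, -398.6, 214.8]
tcp_rot: [3.141, -0.0, 0.221]
ft_force: [-0.7, -0.3, -0.2]
opening: 0.999
grip_force: 0.0
```

Call:
carry_out([
  {"slide": [0, 0, 0], "spin": 0},
  {"slide": [0, 0, 0], "spin": 0},
])

```text
t: 1.52
eef_pos: [449.8, -398.6, 214.5]
tcp_rot: [-3.142, 0.0, 0.223]
ft_force: [-0.6, -0.2, 0.6]
opening: 0.998
grip_force: 0.0
```

```bash
python3 - <<'E'
from h import *
import pickle
W=read_camera("wrist"); s=state(); print(s["t"],s["eef_pos"],s["tcp_rot"])
pickle.dump(W,open("w1.pkl","wb")); cv2.imwrite("pics/w1.png",W["color"][:,:,::-1])
print(proj(W,(485.5,-411.5,90)),proj(W,(429,-218,34)))
E
```

```text
1.5667 [ 448.97282908 -399.34484166  214.53408721] [3.14157259e+00 2.92827250e-04 2.22139988e-01]
[353.6851834 186.7209163] [104.62605545 193.43199737]
```

View pics/w1.png

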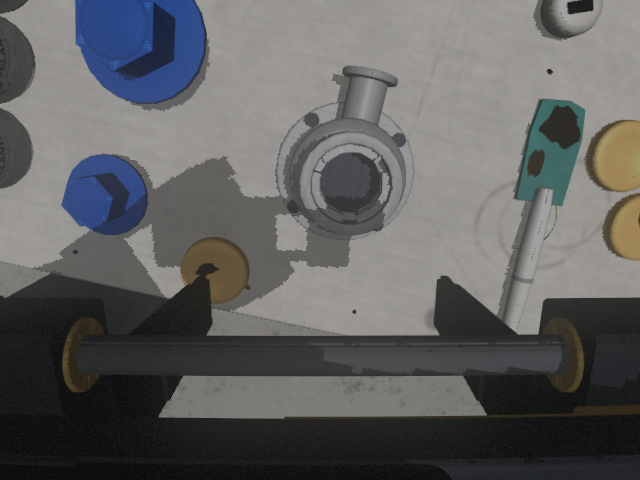

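The wrist view shows the wanted plug at (105,194), where its projected position puts it. The port mouth is near (350,180), with its toothed lands visible. The scraper is at (545,200), and the gold cap is at (215,270).

Call:
carry_out([
  {"slide": [-0.004, -0.0752, 0.016], "spin": 0},
  {"slide": [-0.004, -0.0752, 0.016], "spin": 0},
  {"slide": [-0.004, -0.0752, 0.016], "spin": 0},
  {"slide": [-0.004, -0.0752, 0.016], "spin": 0},
  {"slide": [-0.004, -0.0752, 0.016], "spin": 0},
  {"slide": [-0.004, -0.0752, 0.016], "spin": 0},
  {"slide": [0, 0, 0], "spin": 0},
  {"slide": [0, 0, 0], "spin": 0},
])

```text
t: 2.23
eef_pos: [399.2, -225.5, 176.5]
tcp_rot: [3.141, 0.0, 0.221]
ft_force: [-0.4, -0.1, 0.4]
opening: 0.994
grip_force: 0.0
```

```bash
python3 - <<'E'
from h import *
import pickle
W=read_camera("wrist"); s=state(); print(s["t"],s["eef_pos"],s["tcp_rot"],s["joints"])
pickle.dump(W,open("w2.pkl","wb"))
p=proj(W,(429,-218,34));print(p)
W1=pickle.load(open("w1.pkl","rb"))
a=cv2.resize(W["color"][int(p[1])-70:int(p[1])+70,int(p[0])-70:int(p[0])+70],(390,390),interpolation=cv2.INTER_CUBIC)
b=cv2.resize(W1["color"][110:250,280:420],(390,390),interpolation=cv2.INTER_CUBIC)
cv2.imwrite("pics/w2.png",np.hstack([a,b])[:,:,::-1])
E
```

```text
2.2833 [ 399.85430874 -226.48357447  176.65608082] [ 3.14054231e+00 -5.25740625e-04  2.20336230e-01] [-6.59100420e-01  3.08482849e-01  1.99620600e+00 -3.56784280e-04
  8.35759467e-01  6.91599065e-01]
[322.47463229 185.23369164]
```

View pics/w2.png

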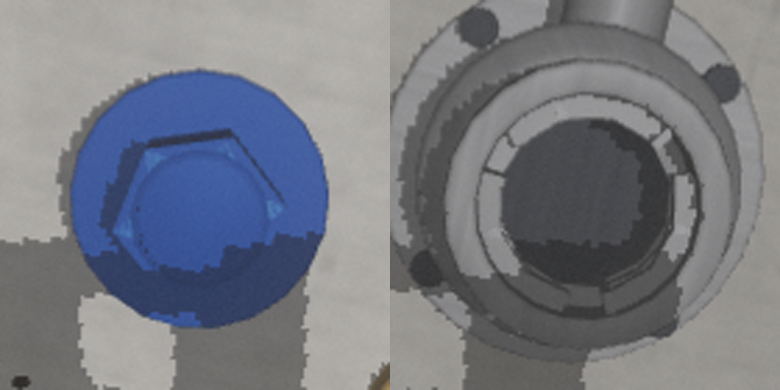

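The crop shows the hex plug centred at about (202,212), with its corners at roughly 9°+60k in image angle. In the right half, the collar mouth shows three lands with slots and teeth. Next I'll fit the flange, the hexagon angle and the rim by casting rays.

```bash
cat >> h.py <<'E'
def circ(c,C,z,r0,span=4,n=120):
    """edge points near radius r0 on plane z around C -> robust circle (world)"""
    from scipy.optimize import least_squares
    g=cv2.GaussianBlur(cv2.cvtColor(c["color"],cv2.COLOR_RGB2GRAY),(0,0),0.8).astype(np.float32)
    C=np.array(C[:2],float); rs=np.arange(r0-span,r0+span,.25)
    for it in range(3):
        P=[]
        for a in np.arange(n)*2*np.pi/n:
            q=np.array([proj(c,(C[0]+r*np.cos(a),C[1]+r*np.sin(a),z)) for r in rs],np.float32)
            v=cv2.remap(g,q[:,0].reshape(1,-1),q[:,1].reshape(1,-1),cv2.INTER_LINEAR)[0]
            d=np.abs(v[4:]-v[:-4]); i=d.argmax()
            if d[i]>12: P.append(C+rs[i+2]*np.array([np.cos(a),np.sin(a)]))
        P=np.array(P)
        f=least_squares(lambda x:np.hypot(P[:,0]-x[0],P[:,1]-x[1])-x[2],[*C,r0],loss="soft_l1",f_scale=.4)
        C=f.x[:2]
    return f.x.round(2),len(P),np.median(np.abs(f.fun)).round(2)
E
python3 - <<'E'
from h import *
import pickle
w=[pickle.load(open(f"w{i}.pkl","rb")) for i in(1,2)]
el=[]
for c in w:
    h,ks=blue(c,500)
    k=min(ks,key=lambda k:np.linalg.norm(cv2.minEnclosingCircle(k)[0]-proj(c,(429,-218,34))))
    e=cv2.fitEllipse(cv2.convexHull(k)); el.append(e[0]); print(e,"flange z34:",onz(c,e[0],34))
P,d=tri(w[0],el[0],w[1],el[1]); print("flange tri",P,d)
print("flange circ",circ(w[1],(429,-218),34,34))
for r in(36,27.5):
  for s in(3,5): print("rim",r,circ(w[0],(485,-411),90,r,s), circ(w[0],(485,-411),90,r,s)[0][:2]-P[:2])
print("rim w2 px",proj(w[1],(485,-411,90)))
# hexagon edges at z 64
c=w[1]; g=cv2.cvtColor(c["color"],cv2.COLOR_RGB2GRAY); C=P[:2]
u=proj(c,(*C,64)); print("head px",u)
# blue channel line segments near head, lifted on z=64
L=cv2.createLineSegmentDetector().detect(cv2.resize(g[int(u[1])-45:int(u[1])+45,int(u[0])-45:int(u[0])+45],None,fx=3,fy=3,interpolation=cv2.INTER_CUBIC))[0]
o=np.array([int(u[0])-45,int(u[1])-45])
for l in L[:,0]:
    a=onz(c,l[:2]/3+o,64)[:2];b=onz(c,l[2:]/3+o,64)[:2]
    n=np.linalg.norm(b-a)
    if n>9:
        t=np.degrees(np.arctan2(*(b-a)[::-1])); nn=np.array([-(b-a)[1],(b-a)[0]])/n
        print("seg len %.1f dir mod60 %.1f dist %.1f"%(n,t%60,abs(nn@(a-C))))
T=read_camera("top")
for p in((174,342),(123,350),(291,375),(225,215)): print(p,onz(T,p,60 if p[0]!=291 else 8).round())
E
```

```text
((104.54988098144531, 195.0035858154297), (78.50704956054688, 83.5400161743164), 113.31729888916016) flange z34: [ 427.67764925 -218.06857792   34.        ]
((322.8759460449219, 185.6747283935547), (89.954833984375, 91.75580596923828), 59.480316162109375) flange z34: [ 428.75211394 -218.35290365   34.        ]
flange tri [ 428.41224026 -218.45053527   35.0124463 ] 0.9558918845656594
flange circ (array([ 427.73, -218.02,   34.06]), 119, np.float64(0.33))
rim 36 (array([ 485.76, -409.81,   35.47]), 99, np.float64(0.45)) [  57.34775974 -191.35946473]
rim 36 (array([ 486.  , -409.89,   35.43]), 99, np.float64(0.43)) [  57.58775974 -191.43946473]
rim 27.5 (array([ 486.37, -409.54,   27.  ]), 112, np.float64(0.55)) [  57.95775974 -191.08946473]
rim 27.5 (array([ 484.05, -411.66,   25.14]), 116, np.float64(1.02)) [  55.63775974 -193.20946473]
rim w2 px [652.35393004 178.18150954]
head px [322.8714057  192.00532199]
seg len 9.0 dir mod60 6.6 dist 27.6
seg len 10.3 dir mod60 17.4 dist 28.0
seg len 9.1 dir mod60 49.3 dist 28.2
seg len 20.4 dir mod60 50.3 dist 16.8
seg len 19.3 dir mod60 50.2 dist 19.0
seg len 9.1 dir mod60 50.1 dist 18.4
(174, 342) [443. -99.  60.]
(123, 350) [428.  -1.  60.]
(291, 375) [ 373. -313.    8.]
(225, 215) [ 681. -195.   60.]
```

Call:
carry_out([
  {"slide": [0.0725, -0.0027, 0], "spin": 0},
  {"slide": [0, 0, 0.045], "spin": -0.2095},
  {"slide": [0, 0, 0.045], "spin": -0.2095},
  {"slide": [0, 0, 0.045], "spin": -0.2095},
  {"slide": [0, 0, 0.045], "spin": -0.2095},
  {"slide": [0, 0, 0.045], "spin": -0.2095},
  {"slide": [0, 0, 0.045], "spin": -0.2095},
  {"slide": [0, 0, 0.0375], "spin": 0},
  {"slide": [0, 0, 0.0375], "spin": 0},
  {"slide": [0, 0, 0], "spin": 0},
])

```text
t: 3.17
eef_pos: [427.4, -219.1, 36.0]
tcp_rot: [-3.139, 0.0, 0.878]
ft_force: [-0.7, -0.0, -0.2]
opening: 1.003
grip_force: 0.0
```

Call:
carry_out([
  {"slide": [0, 0, 0], "spin": 0},
  {"slide": [0, 0, 0], "spin": 0},
  {"slide": [0, 0, 0], "spin": 0},
  {"slide": [0, 0, 0], "spin": 0},
  {"slide": [0, 0, 0], "spin": 0},
  {"slide": [0, 0, 0], "spin": 0},
  {"slide": [0, 0, 0], "spin": 0},
  {"slide": [0, 0, 0], "spin": 0},
], hand=1)

```text
t: 3.83
eef_pos: [428.1, -218.2, 38.4]
tcp_rot: [3.141, 0.0, 0.879]
ft_force: [-0.1, 0.1, 0.1]
opening: 0.495
grip_force: 0.0
```

Call:
carry_out([
  {"slide": [0, 0, 0], "spin": 0},
  {"slide": [0, 0, 0], "spin": 0},
  {"slide": [0, 0, 0], "spin": 0},
  {"slide": [0, 0, 0], "spin": 0},
  {"slide": [0, 0, 0], "spin": 0},
  {"slide": [0, 0, 0], "spin": 0},
])

```text
t: 4.33
eef_pos: [428.1, -218.3, 38.2]
tcp_rot: [3.141, 0.0, 0.879]
ft_force: [0.5, 0.3, 0.6]
opening: 0.378
grip_force: 29.9
```

The opening of 0.378 (35.9 mm) means the pads hold the hexagon across its flats. I'll lift and stop short of the port to look at it again.

Call:
carry_out([
  {"slide": [0, 0, -0.075], "spin": 0},
  {"slide": [0, 0, -0.075], "spin": 0},
  {"slide": [0, 0, -0.075], "spin": 0},
  {"slide": [0, 0, -0.075], "spin": 0},
])

```text
t: 4.67
eef_pos: [427.5, -217.9, 159.3]
tcp_rot: [-3.14, 0.0, 0.879]
ft_force: [0.4, 1.1, -0.6]
opening: 0.375
grip_force: 29.9
```

Call:
carry_out([
  {"slide": [-0.0565, 0.0523, 0], "spin": 0},
  {"slide": [-0.0565, 0.0523, 0], "spin": 0},
  {"slide": [-0.0565, 0.0523, 0], "spin": 0},
  {"slide": [-0.0565, 0.0523, 0], "spin": 0},
  {"slide": [-0.0565, 0.0523, 0], "spin": 0},
  {"slide": [-0.0565, 0.0523, 0], "spin": 0},
  {"slide": [-0.0565, 0.0523, 0], "spin": 0},
  {"slide": [-0.0565, 0.0523, 0], "spin": 0},
  {"slide": [0, 0, 0], "spin": 0},
  {"slide": [0, 0, 0], "spin": 0},
  {"slide": [0, 0, 0], "spin": 0},
])

```text
t: 5.58
eef_pos: [441.1, -463.5, 157.6]
tcp_rot: [-3.14, -0.0, 0.879]
ft_force: [-0.3, 0.4, -2.1]
opening: 0.377
grip_force: 29.9
```

```bash
python3 - <<'E'
from h import *
import pickle
W=read_camera("wrist"); s=state(); print(s["t"],s["eef_pos"],s["tcp_rot"],s["opening"],s["grip_force"],s["ft_force"])
pickle.dump(W,open("w3.pkl","wb")); print(proj(W,(486,-410.5,90)))
for r in(36,27.5):
  for sp in(3,5): print("rim",r,circ(W,(486,-410.5),90,r,sp))
cv2.imwrite("pics/w3.png",W["color"][:,:,::-1])
E
```

```text
5.6333 [ 441.33846026 -463.23509674  157.89308755] [-3.14037205e+00 -3.32556389e-04  8.79273014e-01] 0.3780446746045309 29.883403434650972 [ 0.11576805  0.52113065 -1.8767574 ]
[325.9646654 131.3943885]
rim 36 (array([ 484.3 , -410.23,   36.6 ]), 114, np.float64(0.48))
rim 36 (array([ 486.  , -409.16,   38.13]), 117, np.float64(0.61))
rim 27.5 (array([ 486.42, -409.57,   26.53]), 120, np.float64(0.27))
rim 27.5 (array([ 486.49, -409.51,   26.48]), 120, np.float64(0.26))
```

View pics/w3.png

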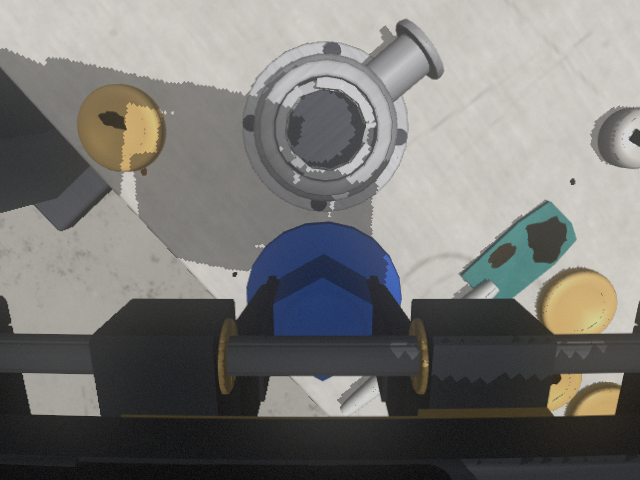

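The wrist view shows the plug's flange centred near (323,300) between the fingers. The port mouth is at about (326,129), and its inner circle fits (486.4,-409.6) at z=90 from both wrist places. Next I'll measure where the flange sits in the hand.

```bash
python3 - <<'E'
from h import *
import pickle
from scipy.optimize import least_squares
W=pickle.load(open("w3.pkl","rb")); 
h,ks=blue(W,500); k=max(ks,key=cv2.contourArea)[:,0]; k=k[(k[:,1]<285)]
k=k[k[:,1]<275]
P=np.array([onz(W,p,153.6)[:2] for p in k])
for fix in(0,1):
    f=least_squares(lambda x:np.hypot(P[:,0]-x[0],P[:,1]-x[1])-(34 if fix else x[2]),[441,-463,34],loss="soft_l1",f_scale=.4)
    print(f.x,np.median(abs(f.fun)),len(P))
E
```

```text
[ 440.88853363 -461.73990833   31.52674694] 0.21122948200843794 207
[ 439.13786075 -464.01957384   34.        ] 0.4049113901269976 207
```

Call:
carry_out([
  {"slide": [0.044, 0.0002, 0], "spin": 0},
  {"slide": [0.044, 0.0002, 0], "spin": 0},
  {"slide": [0.044, 0.0002, 0], "spin": 0},
  {"slide": [0.044, 0, 0], "spin": 0},
  {"slide": [0, 0, 0], "spin": 0},
  {"slide": [0, 0, 0.02], "spin": 0},
  {"slide": [0, 0, 0.02], "spin": 0},
  {"slide": [0, 0, 0.02], "spin": 0},
  {"slide": [0, 0, 0.02], "spin": 0},
  {"slide": [0, 0, 0], "spin": 0},
  {"slide": [0, 0, 0], "spin": 0},
])

```text
t: 6.55
eef_pos: [486.2, -410.4, 125.4]
tcp_rot: [-3.14, -0.0, 0.878]
ft_force: [0.5, -0.0, -2.0]
opening: 0.377
grip_force: 29.9
```

Call:
carry_out([
  {"slide": [0, 0, 0.01], "spin": 0},
  {"slide": [0, 0, 0.005], "spin": 0},
  {"slide": [0, 0, 0], "spin": 0},
  {"slide": [0, 0, 0], "spin": 0},
])

```text
t: 6.88
eef_pos: [486.6, -410.2, 120.3]
tcp_rot: [3.141, 0.0, 0.879]
ft_force: [-0.0, -0.1, -1.5]
opening: 0.379
grip_force: 29.9
```

Call:
carry_out([
  {"slide": [0, 0, 0.005], "spin": 0},
  {"slide": [0, 0, 0.005], "spin": 0},
  {"slide": [0, 0, 0], "spin": 0},
  {"slide": [0, 0, 0], "spin": 0},
])

```text
t: 7.22
eef_pos: [486.7, -410.2, 116.2]
tcp_rot: [3.142, 0.0, 0.879]
ft_force: [-0.1, -0.3, -1.3]
opening: 0.382
grip_force: 29.9
```

Call:
carry_out([
  {"slide": [0, 0, 0.005], "spin": 0},
  {"slide": [0, 0, 0], "spin": 0},
  {"slide": [0, 0, 0], "spin": 0},
])

```text
t: 7.47
eef_pos: [487.0, -410.5, 115.3]
tcp_rot: [3.14, 0.0, 0.879]
ft_force: [-0.4, 1.1, 7.0]
opening: 0.378
grip_force: 30.0
```

Call:
carry_out([
  {"slide": [0, 0, 0.005], "spin": 0},
  {"slide": [0, 0, 0], "spin": 0},
  {"slide": [0, 0, 0], "spin": 0},
])

```text
t: 7.72
eef_pos: [487.3, -410.7, 114.7]
tcp_rot: [3.138, 0.0, 0.879]
ft_force: [-2.9, 2.2, 18.0]
opening: 0.375
grip_force: 30.0
```

Call:
carry_out([
  {"slide": [0, 0, 0], "spin": -0.15},
  {"slide": [0, 0, 0], "spin": -0.15},
  {"slide": [0, 0, 0], "spin": -0.15},
  {"slide": [0, 0, 0], "spin": -0.15},
])

```text
t: 8.05
eef_pos: [487.0, -411.3, 114.8]
tcp_rot: [3.138, 0.003, 1.197]
ft_force: [-3.8, -0.2, 12.2]
opening: 0.376
grip_force: 30.0
```

Call:
carry_out([
  {"slide": [0, 0, 0], "spin": -0.15},
  {"slide": [0, 0, 0], "spin": -0.15},
  {"slide": [0, 0, 0], "spin": -0.15},
  {"slide": [0, 0, 0], "spin": -0.15},
])

```text
t: 8.38
eef_pos: [486.9, -410.4, 112.9]
tcp_rot: [3.141, 0.001, 1.511]
ft_force: [1.3, 0.4, 3.2]
opening: 0.376
grip_force: 30.0
```

Call:
carry_out([
  {"slide": [0, 0, 0], "spin": -0.15},
  {"slide": [0, 0, 0], "spin": -0.15},
  {"slide": [0, 0, 0], "spin": -0.15},
])

```text
t: 8.63
eef_pos: [486.9, -410.4, 112.9]
tcp_rot: [3.141, 0.001, 1.747]
ft_force: [0.1, 1.6, 3.8]
opening: 0.374
grip_force: 30.0
```

Call:
carry_out([
  {"slide": [0, 0, 0.005], "spin": 0},
  {"slide": [0, 0, 0], "spin": 0},
  {"slide": [0, 0, 0], "spin": 0},
])

```text
t: 8.88
eef_pos: [487.1, -410.6, 112.5]
tcp_rot: [3.14, 0.002, 1.743]
ft_force: [-2.4, 3.1, 17.5]
opening: 0.378
grip_force: 30.0
```

Call:
carry_out([
  {"slide": [0, 0, 0], "spin": -0.15},
  {"slide": [0, 0, 0], "spin": -0.15},
  {"slide": [0, 0, 0], "spin": -0.15},
  {"slide": [0, 0, 0], "spin": -0.15},
])

```text
t: 9.22
eef_pos: [487.4, -410.9, 112.5]
tcp_rot: [3.14, 0.004, 2.06]
ft_force: [-2.5, 1.3, 16.6]
opening: 0.379
grip_force: 30.0
```

Call:
carry_out([
  {"slide": [0, 0, 0], "spin": -0.15},
  {"slide": [0, 0, 0], "spin": -0.15},
  {"slide": [0, 0, 0], "spin": -0.15},
  {"slide": [0, 0, 0], "spin": -0.15},
])

```text
t: 9.55
eef_pos: [487.4, -411.0, 112.5]
tcp_rot: [-3.141, 0.004, 2.374]
ft_force: [-2.3, 1.3, 16.7]
opening: 0.377
grip_force: 30.0
```

Call:
carry_out([
  {"slide": [0, 0, 0], "spin": -0.15},
  {"slide": [0, 0, 0], "spin": -0.15},
  {"slide": [0, 0, 0], "spin": -0.15},
])

```text
t: 9.8
eef_pos: [487.3, -411.1, 112.5]
tcp_rot: [-3.14, 0.004, 2.61]
ft_force: [-3.0, -0.2, 16.4]
opening: 0.376
grip_force: 30.0
```

Call:
carry_out([
  {"slide": [0, 0, 0], "spin": -0.15},
  {"slide": [0, 0, 0], "spin": -0.15},
  {"slide": [0, 0, 0], "spin": -0.15},
])

```text
t: 10.05
eef_pos: [486.9, -410.6, 111.1]
tcp_rot: [-3.141, 0.002, 2.846]
ft_force: [0.5, -0.9, -2.4]
opening: 0.375
grip_force: 30.0
```

```bash
python3 -c "
from cell import state
s=state();print(s['joints'],s['moment'],s['eef_pos'],s['tcp_rot'])"
```

```text
[-8.04241747e-01  6.18716760e-01  1.63154234e+00 -1.39466485e-04
  8.89521992e-01 -2.07903145e+00] [ 0.07423396 -0.17813769  0.01892926] [ 486.85747401 -410.59921284  111.0653095 ] [-3.14061630e+00  1.52978879e-03  2.84567451e+00]
```

The force fell away as the TCP dropped, so the lugs have found the slots. I'll follow it down.

Call:
carry_out([
  {"slide": [0, 0, 0.005], "spin": 0},
  {"slide": [0, 0, 0.005], "spin": 0},
  {"slide": [0, 0, 0], "spin": 0},
  {"slide": [0, 0, 0], "spin": 0},
])

```text
t: 10.38
eef_pos: [486.5, -410.0, 105.8]
tcp_rot: [3.141, -0.001, 2.841]
ft_force: [1.0, -0.2, -1.3]
opening: 0.376
grip_force: 30.0
```

Call:
carry_out([
  {"slide": [0, 0, 0.005], "spin": 0},
  {"slide": [0, 0, 0], "spin": 0},
  {"slide": [0, 0, 0], "spin": 0},
])

```text
t: 10.63
eef_pos: [486.6, -410.1, 104.1]
tcp_rot: [3.142, -0.0, 2.842]
ft_force: [-0.1, -0.2, -2.6]
opening: 0.379
grip_force: 30.0
```

Call:
carry_out([
  {"slide": [0, 0, 0.004], "spin": 0},
  {"slide": [0, 0, 0], "spin": 0},
  {"slide": [0, 0, 0], "spin": 0},
])

```text
t: 10.88
eef_pos: [486.8, -410.3, 103.1]
tcp_rot: [-3.141, 0.001, 2.842]
ft_force: [0.1, 1.4, 3.3]
opening: 0.38
grip_force: 30.0
```

Call:
carry_out([
  {"slide": [0, 0, 0.001], "spin": 0.1667},
  {"slide": [0, 0, 0.001], "spin": 0.1667},
  {"slide": [0, 0, 0.001], "spin": 0.1667},
  {"slide": [0, 0, 0.001], "spin": 0.1667},
  {"slide": [0, 0, 0.001], "spin": 0.1667},
])

```text
t: 11.3
eef_pos: [487.1, -411.0, 101.3]
tcp_rot: [-3.141, 0.002, 2.402]
ft_force: [-0.0, -2.6, 3.5]
opening: 0.379
grip_force: 30.0
```

Call:
carry_out([
  {"slide": [0, 0, 0.001], "spin": 0.1667},
  {"slide": [0, 0, 0.001], "spin": 0.1667},
  {"slide": [0, 0, 0.001], "spin": 0.1667},
  {"slide": [0, 0, 0.001], "spin": 0.1667},
])

```text
t: 11.63
eef_pos: [486.9, -410.9, 99.7]
tcp_rot: [3.141, 0.002, 2.053]
ft_force: [-0.9, -0.3, 4.3]
opening: 0.378
grip_force: 30.0
```

```bash
cat > s.py <<'E'
from cell import state
s=state();print(s['t'],s['joints'][5],s['moment'],s['ft_force'],s['eef_pos'],s['tcp_rot'],s['opening'])
E
python3 s.py
```

```text
11.6333 -1.2857512522531267 [-0.19720656  0.07094554  0.04210758] [-0.89558716 -0.26088285  4.26145763] [ 486.90778472 -410.85488589   99.69232956] [3.14147382e+00 2.06416963e-03 2.05263111e+00] 0.3779767222936297
```

Call:
carry_out([
  {"slide": [0, 0, 0.001], "spin": 0.1667},
  {"slide": [0, 0, 0.001], "spin": 0.1667},
  {"slide": [0, 0, 0.001], "spin": 0.1667},
])

```text
t: 11.88
eef_pos: [486.8, -410.8, 98.5]
tcp_rot: [3.141, 0.002, 1.791]
ft_force: [-2.3, -0.8, 10.0]
opening: 0.376
grip_force: 30.0
```

```bash
python3 s.py
```

```text
11.8833 -1.0239489488702982 [0.15008939 0.24490377 0.21838061] [-2.3061641 -0.8060816  9.9958174] [ 486.81869786 -410.7936592    98.52264692] [3.14112861e+00 1.76142649e-03 1.79086412e+00] 0.3759863190654369
```

Call:
carry_out([
  {"slide": [0, 0, 0], "spin": 0.15},
  {"slide": [0, 0, 0], "spin": 0.15},
])

```text
t: 12.05
eef_pos: [486.7, -410.5, 98.5]
tcp_rot: [3.141, 0.001, 1.634]
ft_force: [-1.9, 0.7, 5.5]
opening: 0.376
grip_force: 30.0
```

```bash
python3 s.py
```

```text
12.05 -0.8672639311228222 [0.18513686 0.17366195 0.16727764] [-1.90955978  0.69281     5.49657435] [ 486.71069492 -410.52437782   98.50453104] [3.14111505e+00 1.04365065e-03 1.63408456e+00] 0.37578190877710943
```

Call:
carry_out([
  {"slide": [0, 0, 0], "spin": 0.15},
  {"slide": [0, 0, 0], "spin": 0.15},
])

```text
t: 12.22
eef_pos: [486.9, -410.1, 98.5]
tcp_rot: [3.141, 0.0, 1.478]
ft_force: [1.2, 3.6, 4.9]
opening: 0.374
grip_force: 30.1
```

```bash
python3 s.py
```

```text
12.2167 -0.710790452128425 [ 0.60105507 -0.25966948  1.08085854] [1.15966259 3.63564347 4.85660641] [ 486.90708013 -410.12665544   98.4975696 ] [3.14090403e+00 4.73910226e-04 1.47775717e+00] 0.37388408783192945
```

Call:
carry_out([
  {"slide": [0, 0, 0], "spin": 0.15},
])

```text
t: 12.3
eef_pos: [487.0, -410.1, 98.6]
tcp_rot: [3.141, 0.001, 1.401]
ft_force: [0.9, 5.2, 7.6]
opening: 0.383
grip_force: 31.5
```

```bash
python3 s.py
```

```text
12.3 -0.6330585413469373 [ 1.01868353 -0.32082496  1.39695674] [0.8815952  5.20206294 7.60742962] [ 487.00054419 -410.07423904   98.55624769] [3.14091509e+00 7.38111181e-04 1.40055265e+00] 0.3833201064708983
```

Call:
carry_out([
  {"slide": [0, 0, 0], "spin": 0.12},
  {"slide": [0, 0, 0], "spin": 0},
])

```text
t: 12.47
eef_pos: [487.0, -410.4, 98.6]
tcp_rot: [3.141, 0.001, 1.338]
ft_force: [-1.3, 1.1, 5.9]
opening: 0.391
grip_force: 30.0
```

```bash
python3 s.py
```

```text
12.4667 -0.5698459172796283 [ 0.16382312 -0.01788469  0.69330586] [-1.28800565  1.06216085  5.91536905] [ 487.0101275  -410.40042206   98.64970196] [3.14057933e+00 1.41278736e-03 1.33756656e+00] 0.39135683874904353
```

The moment peaked at 1.4 N m and the pads then slipped about 3.5° on the hexagon. I'll open, turn back by that slip, regrip and check the tightness.

Call:
carry_out([
  {"slide": [0, 0, 0], "spin": 0},
  {"slide": [0, 0, 0], "spin": 0},
  {"slide": [0, 0, 0], "spin": 0},
  {"slide": [0, 0, 0], "spin": -0.12},
  {"slide": [0, 0, 0], "spin": 0},
  {"slide": [0, 0, 0], "spin": 0},
], hand=0.4)

```text
t: 12.97
eef_pos: [486.6, -410.2, 97.7]
tcp_rot: [-3.142, -0.0, 1.401]
ft_force: [-0.5, -0.1, -1.0]
opening: 0.599
grip_force: 0.0
```

Call:
carry_out([
  {"slide": [0, 0, 0], "spin": 0},
  {"slide": [0, 0, 0], "spin": 0},
  {"slide": [0, 0, 0], "spin": 0},
  {"slide": [0, 0, 0], "spin": 0},
  {"slide": [0, 0, 0], "spin": 0},
  {"slide": [0, 0, 0], "spin": 0},
  {"slide": [0, 0, 0], "spin": 0},
  {"slide": [0, 0, 0], "spin": 0},
], hand=1)

```text
t: 13.63
eef_pos: [487.0, -410.2, 97.9]
tcp_rot: [3.141, 0.0, 1.403]
ft_force: [4.5, -0.6, -1.8]
opening: 0.388
grip_force: 30.0
```

```bash
python3 s.py
```

```text
13.6333 -0.6356501408897328 [-0.12486735 -0.79931482  0.40002384] [ 4.50194924 -0.62535834 -1.84271369] [ 486.95715427 -410.2490865    97.86091857] [3.14095164e+00 3.79488314e-04 1.40255862e+00] 0.3877360599875531
```

Call:
carry_out([
  {"slide": [0, 0, 0], "spin": 0},
  {"slide": [0, 0, 0], "spin": 0},
  {"slide": [0, 0, 0], "spin": 0},
  {"slide": [0, 0, 0], "spin": -0.12},
  {"slide": [0, 0, 0], "spin": 0},
  {"slide": [0, 0, 0], "spin": 0},
], hand=0.4)

```text
t: 14.13
eef_pos: [486.5, -410.2, 97.9]
tcp_rot: [-3.141, -0.0, 1.463]
ft_force: [-0.2, 0.0, 0.5]
opening: 0.594
grip_force: 0.0
```

Call:
carry_out([
  {"slide": [0, 0, 0], "spin": 0},
  {"slide": [0, 0, 0], "spin": 0},
  {"slide": [0, 0, 0], "spin": 0},
  {"slide": [0, 0, 0], "spin": 0},
  {"slide": [0, 0, 0], "spin": 0},
  {"slide": [0, 0, 0], "spin": 0},
  {"slide": [0, 0, 0], "spin": 0},
  {"slide": [0, 0, 0], "spin": 0},
], hand=1)

```text
t: 14.8
eef_pos: [486.9, -410.2, 97.9]
tcp_rot: [3.141, 0.0, 1.465]
ft_force: [3.8, -0.1, -0.9]
opening: 0.376
grip_force: 30.0
```

```bash
python3 s.py
```

```text
14.8 -0.6982047401743443 [-0.02598679 -0.65240525 -0.21803008] [ 3.8375383  -0.11493995 -0.86506064] [ 486.93042295 -410.21667626   97.86787478] [3.14097681e+00 2.45872292e-04 1.46494882e+00] 0.37645187107918565
```

Call:
carry_out([
  {"slide": [0, 0, 0], "spin": 0.1},
  {"slide": [0, 0, 0], "spin": 0.05},
])

```text
t: 14.97
eef_pos: [487.1, -409.2, 97.9]
tcp_rot: [-3.141, -0.001, 1.387]
ft_force: [6.2, 5.5, 2.3]
opening: 0.385
grip_force: 30.9
```

```bash
python3 s.py
```

```text
14.9667 -0.618978172971578 [ 1.1849806  -1.06371729  1.3289679 ] [6.22914817 5.50376594 2.33178487] [ 487.07508553 -409.1741996    97.9155291 ] [-3.14135441e+00 -8.95094035e-04  1.38653902e+00] 0.384641953624417
```

It held at about 1.3 N m and the pads slipped again without turning it, so it is tight. I'll release, rise and look.

Call:
carry_out([
  {"slide": [0, 0, 0], "spin": 0},
  {"slide": [0, 0, 0], "spin": 0},
  {"slide": [0, 0, 0], "spin": 0},
  {"slide": [0, 0, 0], "spin": 0},
  {"slide": [0, 0, 0], "spin": 0},
  {"slide": [0, 0, 0], "spin": 0},
  {"slide": [0, 0, -0.04], "spin": 0},
  {"slide": [0, 0, -0.07], "spin": 0},
  {"slide": [-0.05, 0, -0.07], "spin": 0},
  {"slide": [-0.05, 0, -0.07], "spin": 0},
  {"slide": [-0.05, 0, 0], "spin": 0},
  {"slide": [0, 0, 0], "spin": 0},
], hand=0)

```text
t: 15.97
eef_pos: [475.2, -472.4, 199.6]
tcp_rot: [3.139, 0.003, 1.385]
ft_force: [-0.4, 0.0, -0.7]
opening: 1.0
grip_force: 0.0
```

```bash
python3 s.py; python3 - <<'E'
from h import *
W=read_camera("wrist");S=read_camera("scene")
print("flange top circle at z95",circ(W,(486.4,-409.6),95,34,3))
h,ks=blue(W,500)
k=min(ks,key=lambda k:np.linalg.norm(cv2.minEnclosingCircle(k)[0]-proj(W,(486,-410,95))))
e=cv2.fitEllipse(cv2.convexHull(k)); h2,k2=blue(S,100)
k3=min(k2,key=lambda k:np.linalg.norm(cv2.minEnclosingCircle(k)[0]-proj(S,(486,-410,110)))); 
print(e[0],cv2.boundingRect(k3),proj(S,(486.4,-409.6,124)))
u=proj(S,(486,-410,100)).astype(int); a=cv2.resize(S["color"][u[1]-50:u[1]+50,u[0]-50:u[0]+50],(390,390),interpolation=cv2.INTER_CUBIC)
u=np.clip(proj(W,(486,-410,95)).astype(int),75,400); b=cv2.resize(W["color"][u[1]-75:u[1]+75,u[0]-75:u[0]+75],(390,390),interpolation=cv2.INTER_CUBIC)
cv2.imwrite("pics/end.png",np.hstack([a,b])[:,:,::-1])
E
```

```text
15.9667 -0.694536840165293 [-0.04598143 -0.14577731 -0.0272541 ] [-0.39847612  0.03483417 -0.65561536] [ 475.15139427 -472.4258539   199.59388511] [3.13876765 0.00315882 1.38485255] 0.9996843369324838
flange top circle at z95 (array([ 485.52, -411.94,   34.91]), 80, np.float64(0.44))
(322.4221496582031, 140.17373657226562) (248, 215, 41, 51) [269.22867531 242.29171123]
```

View pics/end.png

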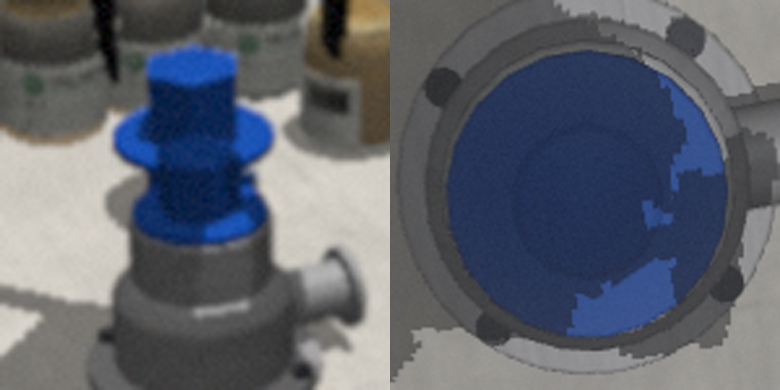

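The plug's flange lies level on the port collar with no gap visible (scene crop at (202,215)). The wrist view shows it concentric with the collar, and the gripper is clear.

```bash
python3 -c "
from cell import job_done
print(job_done())"
```

```text
the job is handed in; nothing more can be done
None
```

I screwed the blue 68 mm plug home on the port: it held at about 1.3 N m, and after release the pictures show the flange level on the rim with no visible gap. I then handed the job in. No verdict came back, the press on the rim after release could not be measured directly, and I did not re-measure the jar, label roll, gold cap and scraper at the end.

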